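Locate a fan-model board in its fixture

TASK

The fan model's U-shaped wooden base board lies loose and skewed on the metal fixture. First press it square against both dowel pins, then slide it along them until it bears against the blue end stop, and last swing the yellow keeper arm fully across so that it reaches over the board. Go by feel: each pin must feel a clear push of a few newtons and the stop one of about 9, but none ever 15 N, leave the board flush on all three, and do not disturb the things lying around.

Things in the scene. Friction and masses are not known exactly. Their poses are not given: they have to be found in the camera images.
- jig: Fixture: aluminium bed plate fixed to the bench, 200 mm along its x, 260 mm along its y, 12 mm thick. Origin: centre of its underside (bench level); z up. Dowels near its +x edge, end stop near its +y edge. A board fully home has its origin at x = +19, y = +10, z = +12 mm in this frame and is turned like the fixture.
- dowel_a: Upright steel dowel pin, 12 mm in diameter, 22 mm tall above the bed, fixed at x = +70 mm, y = +30 mm of the fixture. Origin: foot of the pin, on the bed's top. The board's +x edge rests against it. It should feel more than 2 N for a moment while the board is pressed home and must never take more than 15 N.
- dowel_b: The other dowel pin, same size, fixed at x = +70 mm, y = -55 mm of the fixture; same force bounds.
- end_stop: Fixed blue block, 24 mm (x) by 16 mm (y) by 26 mm tall above the bed, at x = +30 mm, y = +93 mm of the fixture; the board's +y end rests against its -y face (at y = +85 mm). Origin: centre of its underside, on the bed's top. It should feel more than 6 N for a moment and must never take more than 15 N.
- board: Loose U-shaped plywood base, 90 mm along its x, 150 along y, 20 thick, 0.18 to 0.31 kg, flat on the bed, up to 0.2 rad askew, 18 to 35 mm short of home in x, 13 to 35 in y. Slides at 1 to 4 N. Origin: centre of the 90 x 150 outline, underside; z up. U opens to -x. Motor (top at z 52) with red propeller at x 17 to 53, y 32 to 88; battery box, 10 high, at x -20, y -64. Push its -y end at x about 0.
- notch (a point): Middle of the notch's inner face, top edge: x = +10, y = 0, z = +20 mm of the board. The notch is cut in from the board's -x edge, 55 mm deep in x (x -45 to +10), 104 mm wide (y -53 to +51), right through; fingertips can go down into it. Push on this face: at one point the board may jam askew on a dowel, two points spread along y square it. Bearing down on the board wastes the push on bed friction.
- keeper (a joint): Angle of the yellow keeper arm about its upright pivot, rad. 0: parked, arm pointing to the fixture's -x, clear of the board; grows anticlockwise seen from above; 1.6 (end of travel): arm points to the fixture's -y, over the board with 3 mm to spare. Fully across: above 1.35. About 2 N at the knob moves it; it stays where left. Starts at 0 to 0.3.
- keeper_pivot (a point): Point on the keeper's pivot axis, at x = 0, y = +100 mm of the fixture, 35 mm above the bench, at the arm's underside (arm 8 mm thick, 16 mm wide).
- keeper_knob (a point): Top centre of the keeper's upright black knob, 16 mm in diameter and 28 mm tall above the arm, 50 mm from the pivot axis; top 71 mm above the bench. May be pinched from above or pushed sideways.
- blue_bin: Bystander: loose open blue bin, 150 by 100 by 70 mm. Origin: centre of its underside. Leave it alone.
- stop_box: Bystander: loose white box, 70 by 70 by 55 mm, with a red emergency-stop mushroom on top (88 mm high in all). Origin: centre of its underside. Leave it alone.
- screwdriver: Bystander: screwdriver, 170 mm long, lying on the bench beyond the dowels. Leave it alone.
Not all that is in view belongs to the job. Of the things that look like the board, the largest one is meant.

How it is judged:
By the outcome, as a careful person would: the job done as asked, in the order asked, and still so for the second after the job is handed in, with the robot touching nothing.
It also fails if it takes over 72 s, if anything falls off the work surface, if the arm or the gripper's body presses on something with over 40 N, if the wrist force passes 120 N, or if a joint passes its speed limit or range.

ROBOT

A 6-joint arm with a two-finger parallel gripper is mounted at the origin on the work surface. World frame = base frame: x ahead of the robot, y to its left, z up, the work surface at z = 0. Lengths are in m, angles in rad, forces in N, time in s.
With the tool pointing down it reaches from about 0.3 to 0.875 m from the base axis. Payload 6.4 kg.
Tool frame: the origin (TCP) lies where the fingers leave the gripper's body, on its centre line; the fingertips stand 73 mm ahead of it and the grasp point (between the pads) lies 54 mm ahead of it; z points along the fingers, y is the line along which they close (so a half turn about z gives the same grasp; the last joint's range is limited). The gripper opens to 85 mm and grips with 20 to 120 N. Pads are 22 mm wide; open, the fingers measure 114 mm over their backs; the gripper's body (76 mm by 85 mm) begins 54 mm behind the grasp point. The pads swing forward as they close: fully open they stand 13 mm farther back than shut.
Start: joints at [-1.387, 0.181, 1.607, -0, 1.354, -0.206], TCP at [0.219, -0.532, 0.304] pointing down, gripper open.
Joint ranges: [-2.99, 2.99], [-0.89, 2.07], [0.3, 2.58], [-1.14, 4.28], [0, 2.63], [-3.12, 3.12]. Speed limits (rad/s): [2.57, 2.57, 3.01, 3.14, 3.14, 3.14].

INTERFACE

Orientations are given as a unit quaternion [w, x, y, z].
In Python, from bench import ctrl gives the robot as it stands.
- The arm moves only by the tool carry_out, never from a script. Its argument "steps" is one flat list of numbers, 7 for each row, row after row: the shift along the tool's x, y, z in m, then the turn, a rotation vector about the tool's x, y, z in rad, then the opening, from 0 (shut) to 1 (fully open). In form: [dx, dy, dz, wx, wy, wz, claw, dx, dy, dz, wx, wy, wz, claw, ...]. A call has 1 to 20 rows; each row is the pose to reach, as a shift and turn from the pose commanded when the call began, along the tool's axes at that moment; what a row does not reach only later rows make up. A row lasts 1/10 s, in which the tool goes at most 50 mm and 8.59 degrees, less where a joint would pass 70% of its speed; a pose out of reach is approached as far as the arm can. A call with a gripper value outside its range is refused whole. The fingers move at their own pace and stop on an object; the grip force is fixed at half the most. Time passes only in rows, so rows that repeat a pose let the fingers close. It gives the time, the measured TCP pose, the force, the opening and the grip force at its end, in the units of the state.
- ctrl.get_obs(): the state, without advancing time (a new reading comes with each control period).
- ctrl.camera(name): name is "side" or "top"; returns the picture (480x640x3 uint8, red, green, blue); there is no depth.
- ctrl.camera_params(name): a dict with "vertical_fov" (degrees; the focal length in pixels is half the picture's height over the tangent of half this angle, whatever the lens; pixels are square), "cx", "cy" (the principal point, pixels), "k1" (the pictures are not rectified: a ray, as slopes to the right and down, at radius r is drawn at 1 + k1 r^2 times it, then the intrinsics apply), "cam_to_world" (4x4, takes a point from camera to world coordinates). Camera axes: x right, y down, z forward; pixel columns grow to the right and rows downward; lengths in m; the calibration is good to about 2 mm. A picture is of the moment at which its call begins. camera_params takes no time and is no camera call.
- ctrl.hand_in(): hands the job in; it is judged then, once.
The state is a dict: "time_s": time; "q": joint angles; "dq": joint speeds; "joint_efforts": joint torques, N m; "eef_pos": TCP position; "eef_rot": TCP orientation; "wrist_force": force on the tool from outside, world axes, zero at the start; "torque": the same for the moment, N m; "opening": opening from 0.0 (shut) to 1.0 (fully open); "grasp_force": force on a finger pad.
Only numpy, scipy, OpenCV 4.12 (cv2) and the standard library are available. Lean on these libraries where they do the work, as an engineer would, in place of code of your own. Each camera call takes 0.05 s, during which the arm holds its last target. There are 200 camera calls.

## Working session

There is one attempt and no reset: what is moved stays moved. The work goes in short steps, Python scripts to look and compute and a tool call to move; the robot and the scene stay as the last step left them, time stands still between calls to the robot, and variables do not carry over. Pictures are saved under pics/ and viewed, at most 13 in all, crops included, and the job is handed in when it is done.

Besides the shell and the picture viewer there is one more tool, called after "Emit:" as name(argument=value, ...) on one line, values as JSON. carry_out: Moves the arm, as the interface text tells. Its arguments: {"type":"object","properties":{"steps":{"type":"array"}},"required":["steps"]}

```bash
mkdir -p pics; ls; python3 - <<'E'
from bench import ctrl
import cv2
for n in("top","side"):
    cv2.imwrite(f"pics/{n}0.png",ctrl.camera(n)[:,:,::-1]); print(n,ctrl.camera_params(n))
print(ctrl.get_obs())
E
```

```text
pics
top {'vertical_fov': 54.59424395821579, 'cx': 309.93531435811536, 'cy': 238.13738062411713, 'k1': -0.11037748452859558, 'cam_to_world': array([[-0.02396582, -0.99898442,  0.03815455,  0.46092242],
       [-0.99969763,  0.02415812,  0.00458683,  0.00973262],
       [-0.00550391, -0.03803308, -0.99926132,  1.07494332],
       [ 0.        ,  0.        ,  0.        ,  1.        ]])}
side {'vertical_fov': 42.50893954496114, 'cx': 325.37418746578743, 'cy': 247.71401263157466, 'k1': -0.03321505227246778, 'cam_to_world': array([[-0.83307386, -0.29907645,  0.4653399 , -0.18685851],
       [-0.5531475 ,  0.45644694, -0.69691035,  1.05373222],
       [-0.0039735 , -0.8379794 , -0.5456874 ,  0.91136924],
       [ 0.        ,  0.        ,  0.        ,  1.        ]])}
{'time_s': 0.1, 'q': array([-1.38728678e+00,  1.81453212e-01,  1.60787348e+00, -4.05072470e-05,
        1.35378464e+00, -2.06304327e-01]), 'dq': array([ 5.57224623e-04, -2.46796481e-03, -3.63598510e-03, -1.86668153e-04,
        6.54949791e-05,  2.15134993e-04]), 'joint_efforts': array([ 6.68867360e-04, -4.45878017e+01, -3.52236021e+01, -2.74971662e-04,
        4.18320749e-03, -6.30895101e-06]), 'eef_pos': array([ 0.2184456 , -0.53149274,  0.30309845]), 'eef_rot': array([-7.59513794e-04,  9.81064567e-01,  1.93679474e-01, -1.11196988e-05]), 'wrist_force': array([-0.23186713,  0.21637355, -0.92406129]), 'torque': array([-0.02068463, -0.04281121,  0.0029591 ]), 'grasp_force': 0.0, 'opening': 0.9995574686361159}
```

View pics/top0.png

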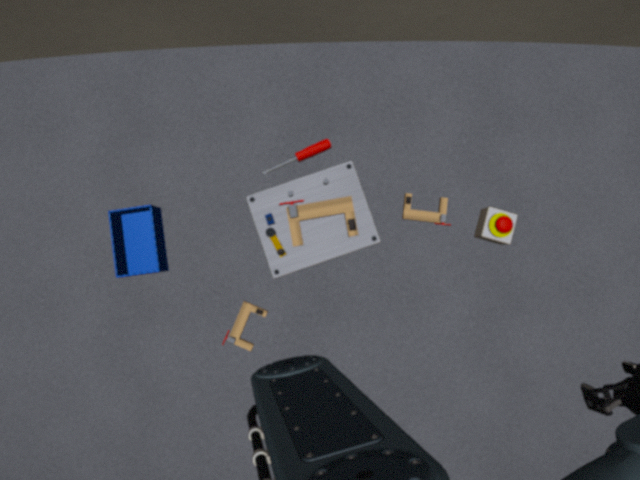

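View pics/side0.png

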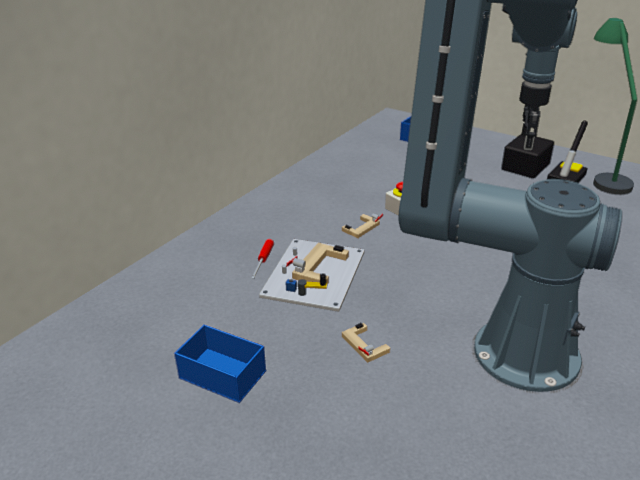

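Top view: the fixture spans (247,197) to (380,241), with dowels at about (291,194) and (325,182), blue stop at (269,219), keeper from (271,232) to (281,252), and the board in the middle. The two smaller U boards are decoys. Next I'll measure.

```bash
cat > h.py <<'E'
import numpy as np, cv2
from bench import ctrl
def K(p):
    f=240/np.tan(np.radians(p["vertical_fov"]/2)); return np.array([[f,0,p["cx"]],[0,f,p["cy"]],[0,0,1.]]),np.array([p["k1"],0,0,0.])
def ray(n,uv):
    p=ctrl.camera_params(n);k,d=K(p);T=p["cam_to_world"]
    x=cv2.undistortPoints(np.array(uv,float).reshape(-1,1,2),k,d).reshape(-1,2)
    return T[:3,3],np.c_[x,np.ones(len(x))]@T[:3,:3].T
def plane(n,uv,z):
    o,r=ray(n,uv); return o+r*((z-o[2])/r[:,2])[:,None]
def proj(n,P):
    p=ctrl.camera_params(n);k,d=K(p);T=np.linalg.inv(p["cam_to_world"])
    return cv2.projectPoints(np.array(P,float).reshape(-1,3),cv2.Rodrigues(T[:3,:3])[0],T[:3,3],k,d)[0].reshape(-1,2)
def tri(a,b):
    o1,r1=ray("top",[a]);o2,r2=ray("side",[b]);r1,r2=r1[0],r2[0]
    s=np.linalg.lstsq(np.c_[r1,-r2],o2-o1,rcond=None)[0]
    return (o1+r1*s[0]+o2+r2*s[1])/2, np.linalg.norm(o1+r1*s[0]-o2-r2*s[1])
def mask(hsv,lo,hi): return cv2.inRange(hsv,np.array(lo),np.array(hi))
E
python3 - <<'E'
from h import *
def sub(n,x,y,w,h,s):
    im=cv2.imread(f"pics/{n}0.png")[y:y+h,x:x+w]
    cv2.imwrite(f"pics/{n}c.png",cv2.resize(im,None,fx=s,fy=s,interpolation=cv2.INTER_CUBIC))
sub("top",235,150,155,135,4.4 and 4); sub("side",245,225,135,95,5)
im=cv2.imread("pics/top0.png");hsv=cv2.cvtColor(im,cv2.COLOR_BGR2HSV)
m=mask(hsv,(0,0,140),(180,60,255));m[:,:235]=0;m[:,390:]=0;m[:155]=0;m[285:]=0
c=max(cv2.findContours(m,0,2)[0],key=cv2.contourArea)
h=cv2.convexHull(c).reshape(-1,2)
w=plane("top",h,.012)
r=cv2.minAreaRect(w[:,:2].astype(np.float32)*1000);print(r)
E
```

```text
((546.5084228515625, 7.4803619384765625), (197.77784729003906, 257.57745361328125), 17.520124435424805)
```

View pics/topc.png

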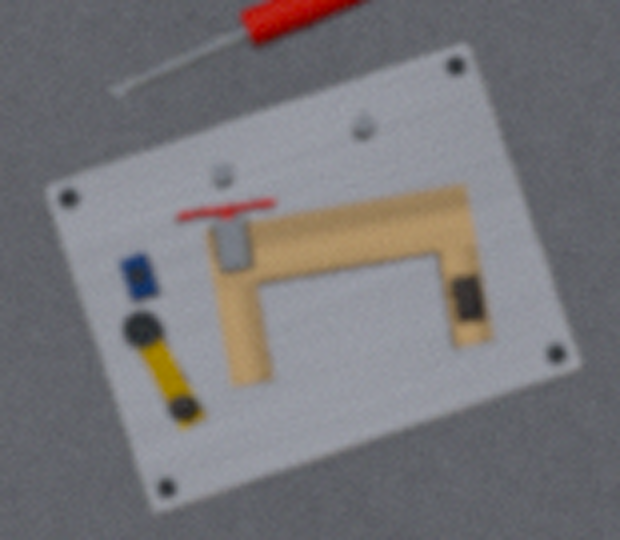

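View pics/sidec.png

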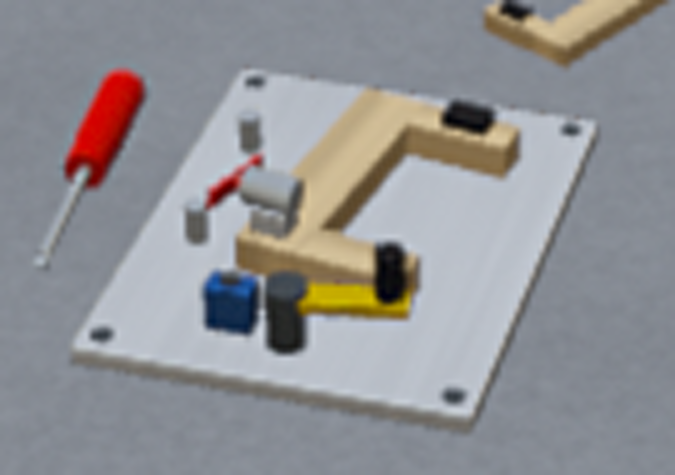

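The crops show the four corner screws, both dowels, the blue stop, the keeper (parked, slightly swung) and the skewed board. The notch inner face runs from (262,283) to (440,252) in the top crop. I'll triangulate these.

```bash
cat >> h.py <<'E'
def tc(p): return [(p[0]+.5)/4-.5+235,(p[1]+.5)/4-.5+150]
def sc(p): return [(p[0]+.5)/5-.5+245,(p[1]+.5)/5-.5+225]
E
python3 - <<'E'
from h import *
np.set_printoptions(precision=4,suppress=True)
P={}
for n,a,b in [("++",(69,198),(101,334)),("+-",(456,66),(255,82)),("--",(556,354),(571,130)),("-+",(167,487),(453,396)),
 ("dA",(222,173),(196,203)),("dB",(363,123),(250,117)),("knob",(183,406),(391,250)),("piv",(143,327),(287,283)),
 ("stop",(138,273),(232,280)),("bd+-",(467,186),(372,92)),("bd--",(491,339),(518,130)),("bd-+",(234,384),(418,259)),("in-",(439,252),(407,125)),]:
    P[n]=tri(tc(a),sc(b)); print(n,*P[n])
T=plane("top",[tc(p) for p in [(69,198),(456,66),(556,354),(167,487)]],.012)
S=plane("side",[sc(p) for p in [(101,334),(255,82),(571,130),(453,396)]],.012)
for n,X in(("top",T),("side",S)):
    ex=(X[0]-X[3]+X[1]-X[2]);ey=X[0]-X[1]+X[3]-X[2]
    print(n,X.mean(0),np.arctan2(ex[1],ex[0]),np.arctan2(-ey[0],ey[1]),np.linalg.norm(ex)/2,np.linalg.norm(ey)/2)
c=((T+S)/2).mean(0)[:2]
X=(T+S)/2; ex=(X[0]-X[3]+X[1]-X[2]);ey=X[0]-X[1]+X[3]-X[2]
a=(np.arctan2(ex[1],ex[0])+np.arctan2(-ey[0],ey[1]))/2
R=np.array([[np.cos(a),-np.sin(a)],[np.sin(a),np.cos(a)]])
print(c,a)
for n in P: print(n,(P[n][0][:2]-c)@R*1000, P[n][0][2]*1000)
for n,p in dict(pp=(467,186),mm=(491,339),mp=(234,384),inm=(440,252),inp=(262,283),mp2=(271,380),mm2=(456,348)).items():
    print("boardtop",n,(plane("top",[tc(p)],.032)[0,:2]-c)@R*1000)
E
```

```text
++ [0.5949 0.1462 0.0123] 0.0007233529033548137
+- [ 0.6659 -0.0785  0.012 ] 0.0006846605530721008
-- [ 0.4979 -0.1312  0.0124] 0.00011997167725336539
-+ [0.4275 0.0931 0.012 ] 0.00020057920414451023
dA [0.6038 0.0567 0.0339] 0.0002925987276147026
dB [ 0.6299 -0.0238  0.0321] 0.0011497945700372617
knob [0.4724 0.0787 0.0698] 0.0009143675168507929
piv [0.5168 0.1014 0.0468] 0.0011651600730954847
stop [0.5475 0.1043 0.0381] 0.0013977635441651177
bd+- [ 0.5928 -0.0819  0.0295] 0.0018739539552324476
bd-- [ 0.5069 -0.0922  0.0306] 0.00041237001090477894
bd-+ [0.4809 0.0498 0.0442] 0.008668319181624676
in- [ 0.5569 -0.0641  0.0312] 0.00118350216951837
top [0.5464 0.0073 0.012 ] 0.3054771821333702 0.3055674649507279 0.17552569081048733 0.23541791600984285
side [0.5469 0.0073 0.012 ] 0.30612739288500707 0.30491067593783566 0.17619860533153722 0.23557748057598854
[0.5466 0.0073] 0.3055209343435067
++ [ 87.7738 117.9994] 12.321718173206374
+- [  87.9427 -117.6591] 12.048820340816501
-- [ -88.0983 -117.4452] 12.40082638490614
-+ [-87.8237 117.7039] 11.965606198982236
dA [69.4244 29.9428] 33.94423417288511
dB [ 70.0731 -54.6899] 32.1240297783299
knob [-49.3676  90.4134] 69.8409044238334
piv [-0.1394 98.748 ] 46.81992717627031
stop [30.0164 92.2867] 38.083347198191674
bd+- [ 17.1791 -98.9345] 29.525745767555733
bd-- [-67.8794 -82.9745] 30.623597508330434
bd-+ [-49.9142  60.3494] 44.17400821564266
in- [-11.6999 -71.1582] 31.169591393956086
boardtop pp [ 17.8546 -98.4041]
boardtop mm [-68.0963 -82.879 ]
boardtop mp [-45.2934  61.8127]
boardtop inm [-12.5101 -71.7595]
boardtop inp [ 3.3587 28.6234]
boardtop mp2 [-49.8872  41.4457]
boardtop mm2 [-66.5066 -62.6059]
```

Jig pose: (0.5466, 0.0073), yaw 0.3055. The board is at about (-14,-17) mm and -0.165 rad in the jig frame, and the keeper is at about 0.19 rad. My plan is to lower both fingers into the notch, spread along jig y, push +x, and then slide +y with the outer finger against the notch wall.

Emit:
carry_out(steps=[0.478,-0.361,0.1,0,0,0.084,0.6,0.478,-0.361,0.1,0,0,0.084,0.6,0.478,-0.361,0.1,0,0,0.084,0.6,0.478,-0.361,0.1,0,0,0.084,0.6,0.478,-0.361,0.1,0,0,0.084,0.6,0.478,-0.361,0.1,0,0,0.084,0.6,0.478,-0.361,0.1,0,0,0.084,0.6,0.478,-0.361,0.1,0,0,0.084,0.6,0.478,-0.361,0.1,0,0,0.084,0.6,0.478,-0.361,0.1,0,0,0.084,0.6,0.478,-0.361,0.1,0,0,0.084,0.6,0.478,-0.361,0.1,0,0,0.084,0.6,0.478,-0.361,0.1,0,0,0.084,0.6,0.478,-0.361,0.153,0,0,0.084,0.6,0.478,-0.361,0.153,0,0,0.084,0.6,0.478,-0.361,0.153,0,0,0.084,0.6,0.478,-0.361,0.153,0,0,0.084,0.6])

```text
time_s: 1.8
eef_pos: [0.5242, -0.0171, 0.1524]
eef_rot: [0.0, 0.988, 0.152, 0.001]
wrist_force: [0.6, 0.4, 0.5]
opening: 0.602
grasp_force: 0.0
```

```bash
cat >> h.py <<'E'
C=np.array([.5466,.0073]);A=.3055;R=np.array([[np.cos(A),-np.sin(A)],[np.sin(A),np.cos(A)]])
def st():
    o=ctrl.get_obs();q=o["eef_rot"];f=o["wrist_force"]
    print("t",round(o["time_s"],2),"jig mm",((o["eef_pos"][:2]-C)@R*1000).round(1),"z",round(o["eef_pos"][2]*1000,1),"yaw",round(2*np.arctan2(q[2],q[1])-A,4),"tilt",q[[0,3]].round(4),"Fjig",(f[:2]@R).round(2),round(f[2],2),"T",o["torque"].round(2),"op",round(o["opening"],3))
E
python3 - <<'E'
from h import *
st()
cv2.imwrite("pics/s1.png",cv2.resize(ctrl.camera("side")[140:340,200:460,::-1],None,fx=3,fy=3,interpolation=cv2.INTER_CUBIC))
E
```

```text
t 1.8 jig mm [-28.7 -16.5] z 152.4 yaw -0.0005 tilt [0.0004 0.0008] Fjig [0.68 0.23] 0.52 T [ 0.01  0.01 -0.01] op 0.602
```

View pics/s1.png

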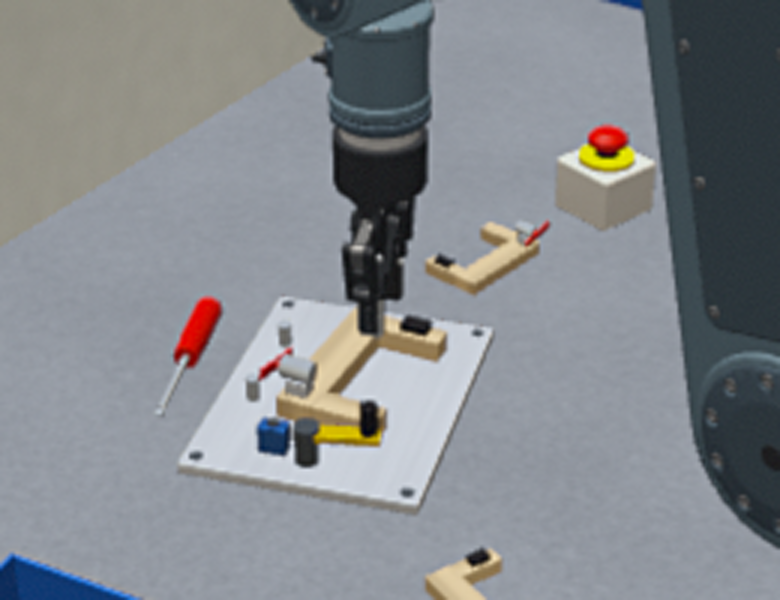

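The gripper is above the notch, with the near fingertip at crop (370,332). I'll get the tip height from it.

```bash
python3 - <<'E'
from h import *
for x in(-39,-28,-17):
  for y in(10,17,23):
    w=C+R@np.array([x,y])/1000
    print(x,y,[((proj("side",[[*w,z]])[0]-[200,140])*3+1).round() for z in(.079,.085,.092)])
E
```

```text
-39 10 [array([384., 338.]), array([384., 332.]), array([384., 325.])]
-39 17 [array([382., 343.]), array([382., 337.]), array([382., 329.])]
-39 23 [array([380., 347.]), array([380., 341.]), array([380., 333.])]
-28 10 [array([371., 336.]), array([371., 330.]), array([371., 323.])]
-28 17 [array([369., 341.]), array([369., 335.]), array([369., 327.])]
-28 23 [array([367., 345.]), array([367., 339.]), array([367., 331.])]
-17 10 [array([358., 334.]), array([358., 328.]), array([358., 321.])]
-17 17 [array([356., 339.]), array([356., 333.]), array([356., 325.])]
-17 23 [array([354., 343.]), array([354., 337.]), array([354., 329.])]
```

Emit:
carry_out(steps=[0,-0.002,0.025,0,0,0,0.6,0,-0.002,0.045,0,0,0,0.6,0,-0.002,0.06,0,0,0,0.6,0,-0.002,0.066,0,0,0,0.6,0,-0.002,0.066,0,0,0,0.6,0,-0.002,0.066,0,0,0,0.6])

```text
time_s: 2.45
eef_pos: [0.5238, -0.0149, 0.0863]
eef_rot: [0.0, 0.988, 0.152, 0.001]
wrist_force: [0.1, -0.3, -0.4]
opening: 0.603
grasp_force: 0.0
```

```bash
python3 -c "from h import *;st()"
```

```text
t 2.45 jig mm [-28.4 -14.3] z 86.3 yaw -0.0001 tilt [0.0005 0.001 ] Fjig [-0.03 -0.3 ] -0.43 T [-0.01  0.05 -0.05] op 0.603
```

Emit:
carry_out(steps=[0.003,0,0,0,0,0,0.6,0.006,0,0,0,0,0,0.6,0.009,0,0,0,0,0,0.6,0.012,0,0,0,0,0,0.6,0.015,0,0,0,0,0,0.6,0.018,0,0,0,0,0,0.6,0.02,0,0,0,0,0,0.6,0.022,0,0,0,0,0,0.6,0.024,0,0,0,0,0,0.6,0.026,0,0,0,0,0,0.6,0.028,0,0,0,0,0,0.6,0.03,0,0,0,0,0,0.6,0.032,0,0,0,0,0,0.6,0.034,0,0,0,0,0,0.6])

```text
time_s: 3.85
eef_pos: [0.5554, -0.0041, 0.0849]
eef_rot: [-0.0, 0.988, 0.152, -0.0]
wrist_force: [-4.8, -1.1, 3.5]
opening: 0.597
grasp_force: 1.9
```

```bash
python3 - <<'E'
from h import *
st()
cv2.imwrite("pics/s2.png",cv2.resize(ctrl.camera("side")[170:340,220:430,::-1],None,fx=3.5,fy=3.5,interpolation=cv2.INTER_CUBIC))
E
```

```text
t 3.85 jig mm [  5.  -13.6] z 84.9 yaw 0.0003 tilt [-0. -0.] Fjig [-4.89  0.35] 3.49 T [-0.29  0.57 -0.09] op 0.597
```

View pics/s2.png

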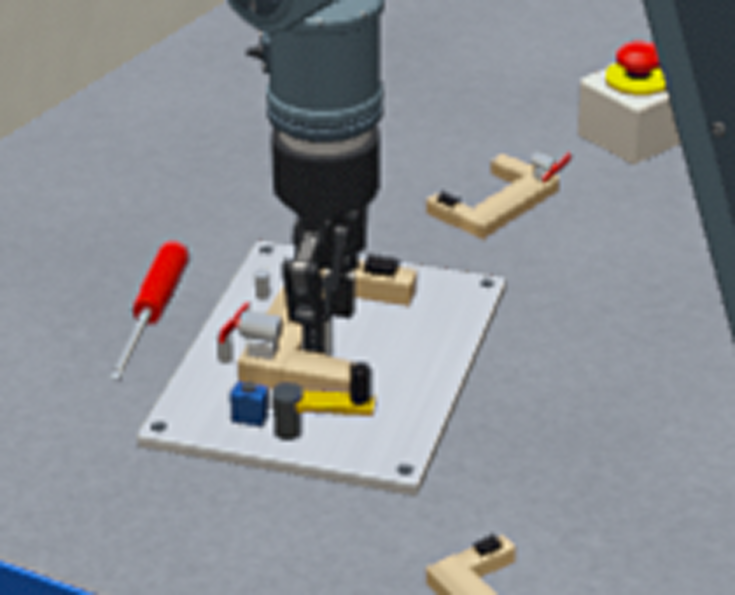

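The board is now nearly square and sliding. There is a slight upward force on the tips, so I'll raise 3 mm and keep going.

Emit:
carry_out(steps=[0,0,-0.003,0,0,0,0.6,0.0015,0,-0.003,0,0,0,0.6,0.003,0,-0.003,0,0,0,0.6,0.0045,0,-0.003,0,0,0,0.6,0.006,0,-0.003,0,0,0,0.6,0.007,0,-0.003,0,0,0,0.6,0.008,0,-0.003,0,0,0,0.6])

```text
time_s: 4.6
eef_pos: [0.5629, -0.0018, 0.0879]
eef_rot: [0.0, 0.988, 0.152, -0.0]
wrist_force: [-4.6, -1.8, 3.8]
opening: 0.601
grasp_force: 2.4
```

```bash
python3 -c "from h import *;st()"
```

```text
t 4.6 jig mm [ 12.8 -13.5] z 87.9 yaw 0.0004 tilt [ 0.     -0.0001] Fjig [-4.92 -0.29] 3.79 T [-0.23  0.66 -0.  ] op 0.601
```

Emit:
carry_out(steps=[0,0,-0.002,0,0,0,0.6,0,0,-0.003,0,0,0,0.6,0,0,-0.003,0,0,0,0.6])

```text
time_s: 4.9
eef_pos: [0.5632, -0.0016, 0.091]
eef_rot: [-0.0, 0.988, 0.152, 0.0]
wrist_force: [-1.5, -0.3, 0.1]
opening: 0.602
grasp_force: 0.4
```

```bash
python3 -c "from h import *;st()"
```

```text
t 4.9 jig mm [ 13.1 -13.5] z 91.0 yaw 0.0003 tilt [-0.      0.0004] Fjig [-1.55  0.22] 0.09 T [ 0.02  0.14 -0.01] op 0.602
```

Emit:
carry_out(steps=[0.001,0,0,0,0,0,0.6,0.002,0,0,0,0,0,0.6,0.003,0,0,0,0,0,0.6])

```text
time_s: 5.2
eef_pos: [0.5658, -0.0009, 0.091]
eef_rot: [0.0, 0.988, 0.152, -0.0]
wrist_force: [-4.1, -0.3, 3.2]
opening: 0.602
grasp_force: 1.9
```

```bash
python3 -c "from h import *;st()"
```

```text
t 5.2 jig mm [ 15.8 -13.6] z 91.0 yaw 0.0003 tilt [ 0.     -0.0002] Fjig [-3.94  0.98] 3.22 T [-0.15  0.57 -0.02] op 0.602
```

Emit:
carry_out(steps=[0.001,0,0,0,0,0,0.6,0.002,0,0,0,0,0,0.6])

```text
time_s: 5.4
eef_pos: [0.5677, -0.0003, 0.0909]
eef_rot: [0.0, 0.988, 0.152, -0.0]
wrist_force: [-3.9, -1.8, 2.3]
opening: 0.6
grasp_force: 2.1
```

```bash
python3 -c "from h import *;st()"
```

```text
t 5.4 jig mm [ 17.9 -13.6] z 90.9 yaw 0.0003 tilt [ 0.     -0.0001] Fjig [-4.24 -0.57] 2.34 T [-0.2   0.56  0.03] op 0.6
```

Emit:
carry_out(steps=[0.0005,0,0,0,0,0,0.6,0.001,0,0,0,0,0,0.6])

```text
time_s: 5.6
eef_pos: [0.568, -0.0002, 0.0909]
eef_rot: [0.0, 0.988, 0.152, -0.001]
wrist_force: [-8.7, -3.1, 7.7]
opening: 0.599
grasp_force: 4.7
```

```bash
python3 -c "from h import *;st()"
```

```text
t 5.6 jig mm [ 18.2 -13.6] z 90.9 yaw 0.0006 tilt [ 0.0001 -0.0011] Fjig [-9.19 -0.33] 7.72 T [-0.54  1.34 -0.06] op 0.599
```

Emit:
carry_out(steps=[0.0004,0,0,0,0,0,0.6,0.0008,0,0,0,0,0,0.6,0.0008,0,0,0,0,0,0.6])

```text
time_s: 5.9
eef_pos: [0.5682, -0.0002, 0.0909]
eef_rot: [0.0, 0.988, 0.152, -0.002]
wrist_force: [-9.9, -4.7, 9.7]
opening: 0.598
grasp_force: 5.6
```

```bash
python3 - <<'E'
from h import *
st()
cv2.imwrite("pics/t3f.png",ctrl.camera("top")[:,:,::-1])
cv2.imwrite("pics/t3.png",cv2.resize(cv2.imread("pics/t3f.png")[150:285,235:390],None,fx=4,fy=4,interpolation=cv2.INTER_CUBIC))
E
```

```text
t 5.9 jig mm [ 18.3 -13.6] z 90.9 yaw 0.0006 tilt [ 0.0001 -0.0019] Fjig [-10.84  -1.56] 9.74 T [-0.66  1.64 -0.07] op 0.598
```

View pics/t3.png

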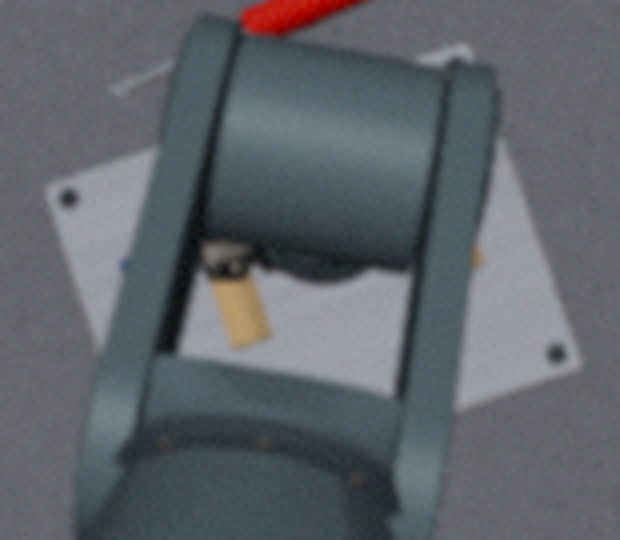

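The visible leg of the board is square to the fixture. I'll take off the downward bearing and push a little more.

Emit:
carry_out(steps=[0,0,-0.0007,0,0,0,0.6,0.0003,0,-0.001,0,0,0,0.6,0.0003,0,-0.001,0,0,0,0.6])

```text
time_s: 6.25
eef_pos: [0.5682, -0.0001, 0.091]
eef_rot: [0.0, 0.988, 0.152, -0.002]
wrist_force: [-8.2, -3.9, 2.6]
opening: 0.599
grasp_force: 4.4
```

```bash
python3 -c "from h import *;st()"
```

```text
t 6.25 jig mm [ 18.3 -13.6] z 91.0 yaw 0.0004 tilt [ 0.    -0.002] Fjig [-8.96 -1.27] 2.64 T [-0.82  1.2  -0.03] op 0.599
```

Emit:
carry_out(steps=[0.0004,0,-0.0006,0,0,0,0.6,0.0008,0,-0.0009,0,0,0,0.6,0.0008,0,-0.0009,0,0,0,0.6])

```text
time_s: 6.55
eef_pos: [0.5683, -0.0, 0.0912]
eef_rot: [-0.0, 0.988, 0.152, -0.003]
wrist_force: [-7.8, -6.4, -1.8]
opening: 0.598
grasp_force: 4.7
```

```bash
python3 -c "from h import *;st()"
```

```text
t 6.55 jig mm [ 18.5 -13.5] z 91.2 yaw 0.0005 tilt [-0.     -0.0028] Fjig [-9.36 -3.76] -1.79 T [-1.05  1.24 -0.11] op 0.598
```

Emit:
carry_out(steps=[0.0005,0.0005,0,0,0,0,0.6,0.001,0.0008,0,0,0,0,0.6,0.001,0.0008,0,0,0,0,0.6])

```text
time_s: 6.85
eef_pos: [0.5685, -0.0001, 0.091]
eef_rot: [-0.001, 0.988, 0.152, -0.004]
wrist_force: [-12.8, -4.6, 2.2]
opening: 0.603
grasp_force: 6.5
```

```bash
python3 -c "from h import *;st()"
```

```text
t 6.85 jig mm [ 18.7 -13.7] z 91.0 yaw 0.0007 tilt [-0.0005 -0.0041] Fjig [-13.56  -0.52] 2.18 T [-0.93  1.91 -0.04] op 0.603
```

Both dowels have now taken a clear push: about 13.6 N total, less roughly 4 N of friction, shared between the two. I'll ease off x and slide +y.

Emit:
carry_out(steps=[-0.001,0,0,0,0,0,0.6,-0.0016,0,0,0,0,0,0.6,-0.0016,-0.002,0,0,0,0,0.6,-0.0016,-0.004,0,0,0,0,0.6,-0.0016,-0.006,0,0,0,0,0.6,-0.0016,-0.008,0,0,0,0,0.6,-0.0016,-0.01,0,0,0,0,0.6])

```text
time_s: 7.55
eef_pos: [0.5656, 0.0082, 0.0915]
eef_rot: [0.0, 0.988, 0.152, -0.002]
wrist_force: [-5.7, -7.5, -1.8]
opening: 0.603
grasp_force: 3.9
```

```bash
python3 -c "from h import *;st()"
```

```text
t 7.55 jig mm [18.4 -4.8] z 91.5 yaw 0.0002 tilt [ 0.0004 -0.002 ] Fjig [-7.67 -5.48] -1.75 T [-1.21  0.97 -0.12] op 0.603
```

Emit:
carry_out(steps=[-0.0006,-0.002,0,0,0,0,0.6,-0.0006,-0.004,0,0,0,0,0.6,-0.0006,-0.006,0,0,0,0,0.6,-0.0006,-0.008,0,0,0,0,0.6,-0.0006,-0.01,0,0,0,0,0.6])

```text
time_s: 8.05
eef_pos: [0.5625, 0.0179, 0.0917]
eef_rot: [0.0, 0.988, 0.152, -0.001]
wrist_force: [-5.0, -5.7, -1.7]
opening: 0.601
grasp_force: 3.0
```

```bash
python3 -c "from h import *;st()
cv2.imwrite('pics/s4f.png',ctrl.camera('side')[:,:,::-1])
cv2.imwrite('pics/s4.png',cv2.resize(cv2.imread('pics/s4f.png')[220:330,240:380],None,fx=5,fy=5,interpolation=cv2.INTER_CUBIC))"
```

```text
t 8.05 jig mm [18.3  5.3] z 91.7 yaw 0.0001 tilt [ 0.0003 -0.0014] Fjig [-6.51 -3.95] -1.73 T [-0.93  0.73 -0.11] op 0.601
```

View pics/s4.png

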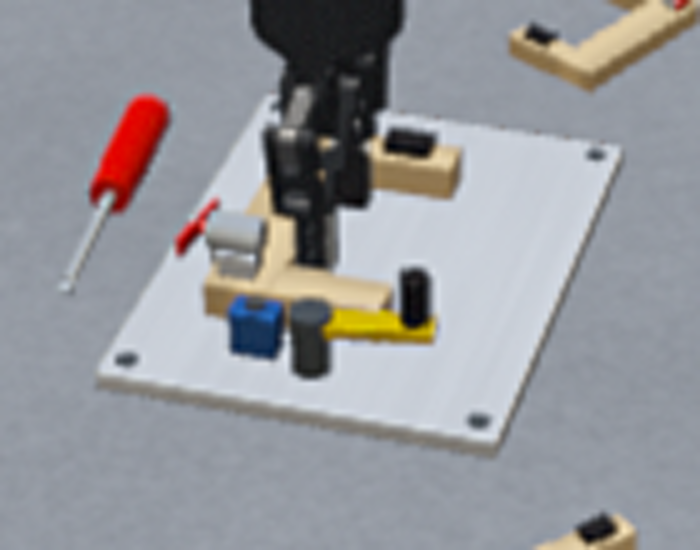

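The board is dragged along, and its +y leg is close to the blue stop. I'll estimate the remaining gap from the leg corner at (390,288).

```bash
python3 - <<'E'
from h import *
for p in[(390,287),(462,150),(376,299),(206,284)]:
    u=[(p[0]+.5)/5-.5+240,(p[1]+.5)/5-.5+220]
    print(p,(plane("side",[u],.032)[0,:2]-C)@R*1000)
E
```

```text
(390, 287) [-25.3487762   52.65942807]
(462, 150) [-26.44407191 -74.0620559 ]
(376, 299) [-21.67364681  64.0125191 ]
(206, 284) [61.77150763 74.67592989]
```

Emit:
carry_out(steps=[0,-0.0015,0,0,0,0,0.6,0,-0.003,0,0,0,0,0.6,0,-0.0045,0,0,0,0,0.6,0,-0.006,0,0,0,0,0.6])

```text
time_s: 8.5
eef_pos: [0.5607, 0.0236, 0.0917]
eef_rot: [0.0, 0.988, 0.152, -0.001]
wrist_force: [-3.8, -5.3, -2.1]
opening: 0.598
grasp_force: 3.0
```

```bash
python3 -c "from h import *;st()"
```

```text
t 8.5 jig mm [18.3 11.3] z 91.7 yaw 0.0001 tilt [ 0.0003 -0.0014] Fjig [-5.23 -3.92] -2.15 T [-0.89  0.72 -0.17] op 0.598
```

Emit:
carry_out(steps=[0,-0.001,0,0,0,0,0.6,0,-0.002,0,0,0,0,0.6,0,-0.003,0,0,0,0,0.6])

```text
time_s: 8.8
eef_pos: [0.5598, 0.0264, 0.0917]
eef_rot: [0.0, 0.988, 0.152, -0.001]
wrist_force: [-5.0, -5.3, -1.4]
opening: 0.602
grasp_force: 3.0
```

```bash
python3 -c "from h import *;st()"
```

```text
t 8.8 jig mm [18.3 14.3] z 91.7 yaw -0.0 tilt [ 0.0003 -0.0014] Fjig [-6.37 -3.6 ] -1.41 T [-0.94  0.72 -0.12] op 0.602
```

Emit:
carry_out(steps=[0,-0.001,0,0,0,0,0.6,0,-0.002,0,0,0,0,0.6,0,-0.003,0,0,0,0,0.6])

```text
time_s: 9.1
eef_pos: [0.559, 0.0291, 0.0919]
eef_rot: [0.0, 0.988, 0.152, -0.001]
wrist_force: [-5.4, -7.6, -0.8]
opening: 0.595
grasp_force: 3.5
```

```bash
python3 -c "from h import *;st()"
```

```text
t 9.1 jig mm [18.4 17.1] z 91.9 yaw 0.0002 tilt [ 0.0005 -0.0014] Fjig [-7.43 -5.58] -0.81 T [-1.18  0.86 -0.09] op 0.595
```

Emit:
carry_out(steps=[-0.0003,-0.001,0,0,0,0,0.6,-0.0003,-0.0015,0,0,0,0,0.6])

```text
time_s: 9.3
eef_pos: [0.5585, 0.0305, 0.0921]
eef_rot: [0.001, 0.988, 0.152, -0.001]
wrist_force: [-5.4, -6.5, -0.0]
opening: 0.599
grasp_force: 3.1
```

```bash
python3 -c "from h import *;st()"
```

```text
t 9.3 jig mm [18.3 18.5] z 92.1 yaw 0.0001 tilt [ 0.0005 -0.0011] Fjig [-7.12 -4.56] -0.05 T [-1.01  0.77 -0.13] op 0.599
```

Emit:
carry_out(steps=[-0.0003,-0.001,0,0,0,0,0.6,-0.0003,-0.002,0,0,0,0,0.6])

```text
time_s: 9.5
eef_pos: [0.5578, 0.0323, 0.0922]
eef_rot: [0.001, 0.988, 0.152, -0.001]
wrist_force: [-4.4, -5.8, 0.5]
opening: 0.601
grasp_force: 2.9
```

```bash
python3 -c "from h import *;st()"
```

```text
t 9.5 jig mm [18.2 20.5] z 92.2 yaw 0.0001 tilt [ 0.0005 -0.0008] Fjig [-5.93 -4.18] 0.46 T [-1.04  0.7  -0.16] op 0.601
```

Emit:
carry_out(steps=[0,-0.001,0,0,0,0,0.6,0,-0.0015,0,0,0,0,0.6])

```text
time_s: 9.7
eef_pos: [0.5574, 0.0337, 0.0923]
eef_rot: [0.001, 0.988, 0.152, -0.001]
wrist_force: [-3.9, -7.3, -0.1]
opening: 0.6
grasp_force: 3.4
```

```bash
python3 -c "from h import *;st()
cv2.imwrite('pics/s5f.png',ctrl.camera('side')[:,:,::-1])
cv2.imwrite('pics/s5.png',cv2.resize(cv2.imread('pics/s5f.png')[220:330,240:380],None,fx=5,fy=5,interpolation=cv2.INTER_CUBIC))"
```

```text
t 9.7 jig mm [18.2 21.9] z 92.3 yaw 0.0002 tilt [ 0.0006 -0.0008] Fjig [-5.89 -5.8 ] -0.12 T [-1.11  0.67 -0.1 ] op 0.6
```

View pics/s5.png

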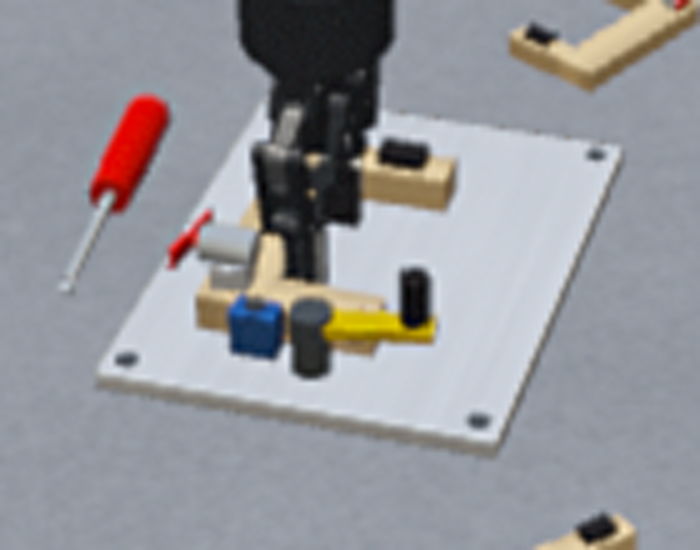

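The leg is now right beside the blue stop. I'll compute the leftover gap from the corners at (197,292), (457,157) and (384,297).

```bash
python3 - <<'E'
from h import *
print("home px crop5 (+x+y,-x-y,-x+y tops; gap of 5mm too)")
for s in(0,-5,-10):
  P=[[*(C+R@np.array([19+x,10+s+y])/1000),.032] for x,y in((45,75),(-45,-75),(-45,75))]
  print(s,((proj("side",P)-[240,220])*5+2).round(1).tolist())
g=cv2.imread("pics/s5f.png");h=cv2.cvtColor(g,cv2.COLOR_BGR2HSV)
for f in("s4f","s5f"):
  h=cv2.cvtColor(cv2.imread(f"pics/{f}.png"),cv2.COLOR_BGR2HSV)
  m=mask(h,(8,60,80),(24,190,255))[220:330,240:335]
  ys,xs=np.nonzero(m);print(f,"bottom-left/right extremes",xs.min()*5,xs.max()*5,ys.min()*5,ys.max()*5)
E
```

```text
home px crop5 (+x+y,-x-y,-x+y tops; gap of 5mm too)
0 [[194.5, 295.2], [456.5, 159.1], [371.9, 325.3]]
-5 [[198.0, 289.4], [459.1, 154.0], [374.9, 319.3]]
-10 [[201.5, 283.6], [461.7, 148.9], [378.0, 313.4]]
s4f bottom-left/right extremes 205 455 135 340
s5f bottom-left/right extremes 195 450 150 350
```

Emit:
carry_out(steps=[0,-0.0008,0,0,0,0,0.6,0,-0.0015,0,0,0,0,0.6])

```text
time_s: 9.95
eef_pos: [0.5573, 0.0342, 0.0924]
eef_rot: [0.002, 0.988, 0.152, -0.001]
wrist_force: [-3.4, -12.2, -0.5]
opening: 0.602
grasp_force: 6.1
```

```bash
python3 -c "from h import *;st()"
```

```text
t 9.95 jig mm [18.3 22.4] z 92.4 yaw 0.0004 tilt [ 0.0015 -0.0005] Fjig [ -6.88 -10.62] -0.45 T [-2.14  0.51 -0.17] op 0.602
```

Emit:
carry_out(steps=[-0.0003,-0.0004,0,0,0,0,0.6,-0.0003,-0.0006,0,0,0,0,0.6,-0.0003,-0.0006,0,0,0,0,0.6])

```text
time_s: 10.25
eef_pos: [0.5572, 0.0343, 0.0924]
eef_rot: [0.002, 0.988, 0.152, -0.0]
wrist_force: [-2.5, -12.4, -1.6]
opening: 0.601
grasp_force: 6.2
```

```bash
python3 -c "from h import *;st()"
```

```text
t 10.25 jig mm [18.2 22.5] z 92.4 yaw 0.0002 tilt [ 0.0018 -0.0002] Fjig [ -6.16 -11.06] -1.57 T [-2.03  0.36 -0.17] op 0.601
```

Emit:
carry_out(steps=[0,-0.0004,0,0,0,0,0.6,0,-0.0007,0,0,0,0,0.6,0,-0.0007,0,0,0,0,0.6])

```text
time_s: 10.55
eef_pos: [0.5572, 0.0344, 0.0925]
eef_rot: [0.002, 0.988, 0.152, -0.0]
wrist_force: [-1.6, -14.7, -2.9]
opening: 0.603
grasp_force: 7.2
```

```bash
python3 -c "from h import *;st()"
```

```text
t 10.55 jig mm [18.2 22.7] z 92.5 yaw 0.0001 tilt [ 0.0022 -0.    ] Fjig [ -5.93 -13.58] -2.87 T [-2.4   0.41 -0.12] op 0.603
```

The stop has felt about 9 N (13.6 N push less about 4.5 N sliding friction). I'll unload both contacts together along the force direction, then lift clear.

Emit:
carry_out(steps=[-0.0008,0.0014,0,0,0,0,0.6,-0.0016,0.0028,0,0,0,0,0.6,-0.003,0.0045,0,0,0,0,0.6,-0.006,0.007,0,0,0,0,0.6,-0.01,0.01,0,0,0,0,0.6,-0.01,0.01,0,0,0,0,0.6])

```text
time_s: 11.15
eef_pos: [0.5498, 0.0244, 0.0928]
eef_rot: [-0.0, 0.988, 0.152, -0.0]
wrist_force: [0.7, 0.3, 1.0]
opening: 0.599
grasp_force: 0.0
```

```bash
python3 -c "from h import *;st()"
```

```text
t 11.15 jig mm [ 8.2 15.3] z 92.8 yaw 0.0 tilt [-0.0001 -0.0001] Fjig [0.73 0.11] 0.96 T [-0.01 -0.03 -0.07] op 0.599
```

Emit:
carry_out(steps=[0,0,-0.035,0,0,0,0.6,0,0,-0.07,0,0,0,0.6,0,0,-0.07,0,0,0,0.3,-0.03,-0.045,-0.07,0,0,0,0,-0.057,-0.085,-0.07,0,0,0,0,-0.057,-0.107,-0.07,0,0,0,0,-0.057,-0.107,-0.07,0,0,0,0,-0.057,-0.107,-0.07,0,0,0,0])

```text
time_s: 11.95
eef_pos: [0.4638, 0.1098, 0.1628]
eef_rot: [0.0, 0.988, 0.153, 0.0]
wrist_force: [1.0, 0.2, 1.1]
opening: 0.002
grasp_force: 0.0
```

```bash
python3 - <<'E'
from h import *
st()
a=cv2.resize(ctrl.camera('side')[210:330,240:380,::-1],None,fx=4,fy=4,interpolation=cv2.INTER_CUBIC)
b=cv2.resize(ctrl.camera('top')[150:285,235:390,::-1],(0,0),fx=2,fy=2,interpolation=cv2.INTER_CUBIC)
# overlay board-home outline on the side crop
P=[[*(C+R@np.array([19+x,10+y])/1000),.032] for x,y in((45,75),(45,-75),(-45,-75),(-45,-53),(10,-53),(10,51),(-45,51),(-45,75))]
cv2.polylines(a,[((proj("side",P)-[240,210])*4+1.5).astype(int)],True,(0,0,255),1)
cv2.imwrite('pics/s6.png',a)
E
```

```text
t 11.95 jig mm [-48.2 122.6] z 162.8 yaw 0.0019 tilt [0.0002 0.0004] Fjig [ 1.01 -0.11] 1.11 T [ 0.02 -0.02  0.01] op 0.002
```

View pics/s6.png

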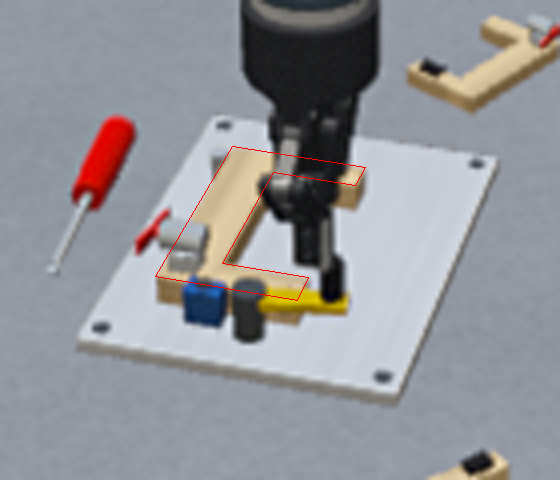

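The home outline drawn on the picture sits on the board's top face, so the board is home. Fingers are shut beyond the knob. I'll descend and push the knob toward -y.

Emit:
carry_out(steps=[0,0,0.02,0,0,0,0,0,0,0.04,0,0,0,0,0,0,0.04,0,0,0,0,0,0.005,0.04,0,0,0,0,0,0.01,0.04,0,0,0,0,0.001,0.014,0.04,0,0,0,0,0.003,0.018,0.04,0,0,0,0])

```text
time_s: 12.75
eef_pos: [0.4722, 0.0929, 0.1233]
eef_rot: [-0.0, 0.988, 0.152, 0.0]
wrist_force: [-1.4, 1.2, 0.5]
opening: 0.003
grasp_force: 0.9
```

```bash
python3 -c "from h import *;st()"
```

```text
t 12.75 jig mm [-45.3 104. ] z 123.3 yaw -0.0002 tilt [-0.0001  0.0002] Fjig [-1.01  1.61] 0.46 T [ 0.18  0.33 -0.04] op 0.003
```

Emit:
carry_out(steps=[0.002,0.005,0,0,0,0,0,0.004,0.01,0,0,0,0,0,0.007,0.0135,0,0,0,0,0,0.01,0.017,0,0,0,0,0,0.014,0.0205,0,0,0,0,0,0.018,0.0236,0,0,0,0,0])

```text
time_s: 13.35
eef_pos: [0.4965, 0.076, 0.1227]
eef_rot: [-0.0, 0.988, 0.152, -0.0]
wrist_force: [-1.6, 0.9, 0.5]
opening: -0.003
grasp_force: 0.9
```

```bash
python3 -c "from h import *;st()"
```

```text
t 13.35 jig mm [-27.1  80.6] z 122.7 yaw 0.0003 tilt [-0.0001 -0.0001] Fjig [-1.26  1.33] 0.5 T [ 0.25  0.27 -0.02] op -0.003
```

Emit:
carry_out(steps=[-0.002,-0.005,0,0,0,0,0,-0.02,-0.005,0,0,0,0,0,-0.032,-0.004,0,0,0,0,0,-0.032,0.012,0,0,0,0,0,-0.032,0.026,0,0,0,0,0,-0.024,0.026,0,0,0,0,0,-0.018,0.026,0,0,0,0,0,-0.014,0.027,0,0,0,0,0,-0.01,0.028,0,0,0,0,0,-0.006,0.029,0,0,0,0,0])

```text
time_s: 14.35
eef_pos: [0.4989, 0.0465, 0.1223]
eef_rot: [0.0, 0.988, 0.152, -0.001]
wrist_force: [-1.8, -3.3, -0.0]
opening: -0.003
grasp_force: 1.6
```

```bash
python3 -c "from h import *;st()"
```

```text
t 14.35 jig mm [-33.6  51.7] z 122.3 yaw 0.0004 tilt [ 0.0002 -0.0011] Fjig [-2.72 -2.56] -0.0 T [-0.48  0.39 -0.01] op -0.003
```

Emit:
carry_out(steps=[0.003,0.001,0,0,0,0,0,0.006,0.002,0,0,0,0,0,0.008,0.002,0,0,0,0,0,0.01,0.002,0,0,0,0,0,0.011,0.002,0,0,0,0,0])

```text
time_s: 14.85
eef_pos: [0.5106, 0.0482, 0.1229]
eef_rot: [0.0, 0.988, 0.152, 0.0]
wrist_force: [-1.2, -2.2, -0.2]
opening: -0.003
grasp_force: 1.0
```

```bash
python3 -c "from h import *;st()"
```

```text
t 14.85 jig mm [-22.1  49.8] z 122.9 yaw 0.0003 tilt [0.     0.0002] Fjig [-1.77 -1.75] -0.16 T [-0.34  0.22 -0.01] op -0.003
```

Keeper is at about 1.5 rad. I'll back off, lift, and move clear for a final look.

Emit:
carry_out(steps=[-0.008,0,0,0,0,0,0,-0.02,0,0,0,0,0,0,-0.03,0,-0.03,0,0,0,0,-0.04,0,-0.075,0,0,0,0,-0.06,0,-0.12,0,0,0,0,-0.06,0.05,-0.12,0,0,0,0,-0.06,0.1,-0.12,0,0,0,0,-0.06,0.15,-0.12,0,0,0,0,-0.06,0.2,-0.12,0,0,0,0,-0.06,0.25,-0.12,0,0,0,0,-0.06,0.3,-0.12,0,0,0,0,-0.06,0.35,-0.12,0,0,0,0,-0.06,0.35,-0.12,0,0,0,0,-0.06,0.35,-0.12,0,0,0,0])

```text
time_s: 16.25
eef_pos: [0.5575, -0.3045, 0.242]
eef_rot: [-0.001, 0.988, 0.151, -0.0]
wrist_force: [0.1, 0.2, -1.1]
opening: 0.001
grasp_force: 0.0
```

```bash
python3 - <<'E'
from h import *
st()
a=cv2.resize(ctrl.camera('side')[210:330,240:380,::-1],None,fx=4,fy=4,interpolation=cv2.INTER_CUBIC)
t=ctrl.camera('top')[:,:,::-1].copy();cv2.imwrite("pics/t7f.png",t)
b=cv2.resize(t[150:285,235:390],None,fx=4,fy=4,interpolation=cv2.INTER_CUBIC)
P=[[*(C+R@np.array([19+x,10+y])/1000),.032] for x,y in((45,75),(45,-75),(-45,-75),(-45,-53),(10,-53),(10,51),(-45,51),(-45,75))]
cv2.polylines(b,[((proj("top",P)-[235,150])*4+1.5).astype(int)],True,(0,0,255),1)
cv2.imwrite('pics/t7.png',b)
h=cv2.cvtColor(t,cv2.COLOR_BGR2HSV)
m=mask(h,(8,60,80),(22,190,255));m[:,:235]=0;m[:,390:]=0;m[:150]=0;m[285:]=0
c=max(cv2.findContours(m,0,2)[0],key=cv2.contourArea)
w=(plane("top",c.reshape(-1,2),.032)[:,:2]-C)@R*1000
print("board extents jig",w.min(0),w.max(0))
l=w[(w[:,0]>55)]
print("+x edge x by y:",[(y,round(float(l[abs(l[:,1]-y)<8,0].mean()),1)) for y in(-50,-30,-10,10,30)])
E
```

```text
t 16.25 jig mm [ -83.4 -300.6] z 242.0 yaw -0.0018 tilt [-0.0008 -0.0003] Fjig [0.2  0.17] -1.07 T [0.06 0.02 0.02] op 0.001
board extents jig [-26.18133735 -63.71143208] [63.8884808  92.60770448]
+x edge x by y: [(-50, 62.8), (-30, 61.8), (-10, 62.1), (10, 61.4), (30, 62.3)]
```

View pics/t7.png

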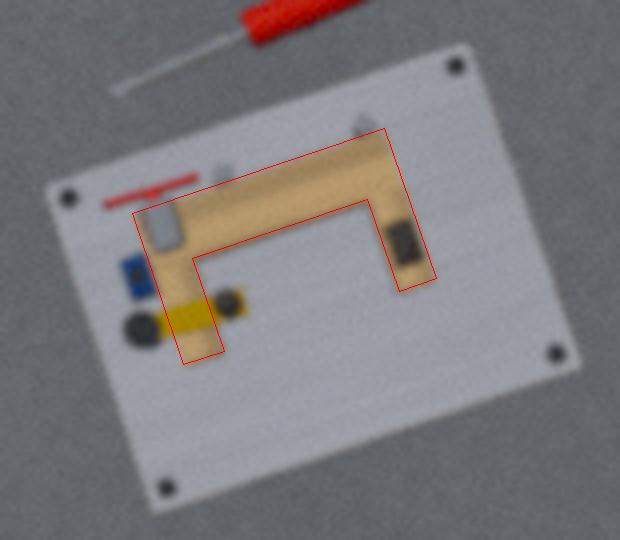

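The final top view shows the board within the drawn home outline. Its edge is parallel to the dowels and touches the blue stop. The keeper is across the leg, with the knob at (228,303), and the bystanders are unmoved.

```bash
python3 -c "from bench import ctrl;print(ctrl.hand_in())"
```

```text
the job is handed in; nothing more can be done
None
```

I handed the job in with the board pressed against both dowels and the end stop and the keeper swung across to about 1.5 rad, at about 16 s of the 72 s; by estimate from the wrist readings the dowels felt about 4–5 N each and the stop about 9 N.

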